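# Put the swapped gas traps back on their docks

## Robot

A 7-joint arm with a two-finger parallel gripper is mounted at the origin on the work surface. World frame = base frame: x ahead of the robot, y to its left, z up, the work surface at z = 0. Lengths are in m, angles in rad, forces in N, time in s.
With the tool pointing down it reaches from about 0.425 to 0.95 m from the base axis. Payload 16.7 kg.
Tool frame: the origin (TCP) lies at the very end of the fingers, on their centre line; the grasp point (between the pads) lies 19 mm behind it (env.pinch_z is the distance from the TCP to the grasp point, in m); z points along the fingers, y is the line along which they close (so a half turn about z gives the same grasp; the last joint's range is limited). The gripper opens to 94 mm and grips with 3 to 60 N. Pads are 16 mm wide; open, the fingers measure 119 mm over their backs; the gripper's body (75 mm by 177 mm) begins 78 mm behind the grasp point.
Start: joints at [0.961, 0.426, 0.074, 1.606, -0.034, 1.111, -0.067], TCP at [0.3, -0.605, 0.205] pointing down, gripper open.
Joint ranges: [-2.85, 2.85], [-0.5, 2.14], [-1.23, 1.37], [0.21, 2.46], [-1.02, 4.16], [0.16, 2.05], [-2.73, 2.73]. Speed limits (rad/s): [1.89, 1.89, 2.39, 2.39, 3.01, 3.01, 3.01].

## Interface

Orientations are given as a unit quaternion [w, x, y, z].
In Python, from rig import env gives the robot as it stands.
- The arm moves only by the tool step_arm, never from a script. Its argument "commands" is text: rows parted by semicolons, each of 4 numbers parted by spaces: the shift along the tool's x, y, z in m, then the turn about the tool's z in rad. In form: dx dy dz turn; .... A call has 1 to 5 rows; each row shifts and turns the commanded pose from where the row before left it, along the tool's axes as they then stand; what a row does not reach is not made up. A row lasts 1/12 s, in which the tool goes at most 41.7 mm and 7.16 degrees, less where a joint would pass 70% of its speed; a pose out of reach is approached as far as the arm can. A call with a gripper value outside its range is refused whole. "jaw" is the opening, from 0 (shut) to 1 (fully open), set as the call begins (left out, the last holds). The fingers move at their own pace and stop on an object; the grip force is fixed at half the most. Time passes only in rows, so rows that do not move let the fingers close. It gives the time, the measured TCP pose, the force, the opening and the grip force at its end, in the units of the state.
- env.read_state(): the state, without advancing time (a new reading comes with each control period).
- env.get_image(name): name is "scene" or "top"; returns the picture (400x640x3 uint8, blue, green, red); there is no depth.
- env.camera_model(name): a dict with "fx", "fy", "cx", "cy" (pixels), "rvec" (rotation vector, rad) and "tvec" (3), from world to camera coordinates, as OpenCV has them. Camera axes: x right, y down, z forward; pixel columns grow to the right and rows downward; lengths in m; the calibration is good to about 2 mm. A picture is of the moment at which its call begins. camera_model takes no time and is no camera call.
- env.hand_in(): hands the job in; it is judged then, once.
Trained networks look in the newest picture that a camera, given by its name, has taken for a name from the list of things; names that differ only in an ending like _2 or _b are one class to them, and where a whole thing is asked for, a point or a joint stands for the part that bears it (a point fixed in the world has none). Each returns a list of dicts, best first, with "score" (0 to 1); they miss things now and then, are a little off and sometimes report something else, mostly with a low value. They report only what shows in the picture. A call takes as long as a camera call.
- env.spot_in(name, camera): "point" ([x, y, z] in m, in world coordinates, good to about 4 mm: the middle of the surface that is visible of it).
- env.outline_of(name, camera): "region" (400x640 bool, what is visible of it).
The state is a dict: "clock": time; "q": joint angles; "joint_vel": joint speeds; "tau": joint torques, N m; "ee_pos": TCP position; "eef_rot": TCP orientation; "force": force on the tool from outside, world axes, zero at the start; "torque": the same for the moment, N m; "finger_gap": finger opening in m; "grasp_force": force on a finger pad.
Only numpy, scipy, OpenCV 4.12 (cv2) and the standard library are available. Lean on these libraries where they do the work, as an engineer would, in place of code of your own. Each camera call takes 0.05 s, during which the arm holds its last target. There are 200 camera calls.

## Task

The three gas traps of the chromatograph's gas line stand on each other's docks: put the tall slim trap into the dock with the pressure gauge, the short fat trap into the dock with the lever valve, and the stepped trap into the dock with the bare elbow tube, parking one in the empty square tray on the way. Each must finally stand upright and flat on its dock's seat, inside the rim, and be let go; lift them over one another without tipping or dropping any, and leave the wrench, the mouse and the phone where they lie.

Things in the scene. Friction and masses are not known exactly. Their poses are not given: they have to be found in the camera images.
- trap_slim: Loose TALL SLIM gas trap, about 220 g, upright. Origin: centre of the foot's underside; z up its axis; round, so yaw is free. Steel with black end cap and black foot 10 mm thick; small steel/brass nipple (14 mm wide, 10 mm high) on top. Foot 44 mm across, then a plain cylinder 32 mm across from 10 to 115 mm above the origin; 125 mm high in all.
- trap_fat: Loose SHORT FAT gas trap, about 320 g, upright. Origin: centre of the foot's underside; z up its axis; round, so yaw is free. Steel with black end cap and black foot 10 mm thick; small steel/brass nipple (14 mm wide, 10 mm high) on top. Foot and plain cylinder both 56 mm across, up to 75 mm above the origin; 85 mm high in all.
- trap_step: Loose STEPPED gas trap, about 250 g, upright. Origin: centre of the foot's underside; z up its axis; round, so yaw is free. Steel with black end cap and black foot 10 mm thick; small steel/brass nipple (14 mm wide, 10 mm high) on top. Foot and bowl 50 mm across up to 45 mm above the origin, then a neck 30 mm across from 45 to 95 mm (grip here); 105 mm high in all.
- dock_gauge: Fixed dark steel dock: round cup 80 mm across. Origin: centre of its underside on the bench, z up. Flat seat 10 mm above the bench; rim 4 mm thick, 72 mm across inside, to 16 mm high. Outside the cup on its +x side: a round PRESSURE GAUGE 40 mm across, white face up, centred 60 mm from the origin, top 57 mm above the bench.
- dock_lever: Fixed dark steel dock: round cup 80 mm across. Origin: centre of its underside on the bench, z up. Flat seat 10 mm above the bench; rim 4 mm thick, 72 mm across inside, to 16 mm high. Outside the cup on its +x side: a valve with a straight black LEVER 70 mm long lying crosswise (y -23 to +47 mm) 58 mm from the origin, top 46 mm high. Not operated.
- dock_elbow: Fixed dark steel dock: round cup 80 mm across. Origin: centre of its underside on the bench, z up. Flat seat 10 mm above the bench; rim 4 mm thick, 72 mm across inside, to 16 mm high. Outside the cup on its +x side: a bare steel ELBOW TUBE 9 mm thick, rising 58 mm from the origin, then pointing along +x to 100 mm; top 45 mm high.
- tray: Fixed empty square aluminium tray, 92 mm square and 14 mm high, walls and floor 5 mm thick, 82 mm square inside: the free spot where one trap can be parked upright. Origin at the centre of its underside; its floor is 5 mm above the bench.
- wrench: Bystander: loose steel wrench about 140 mm long lying on the bench on the near side. Origin under its middle, x along its length. Not to be moved.
- mouse: Bystander: loose black computer mouse, 100 x 58 x 30 mm, on the far side. Origin at the centre of its underside, x along its length. Not to be moved.
- phone: Bystander: loose black phone lying flat, 150 x 74 x 9 mm, on the far side. Origin at the centre of its underside, x along its length. Not to be moved.

How it is judged:
At the end, for the whole second after the job is handed in: Each trap stands on its own dock (slim: gauge, fat: lever, stepped: elbow): its axis within 16 mm of the dock's centre, its foot flat on the seat inside the rim (6 to 13.5 mm above the bench), upright within 0.06 rad, at rest and released (horizontal distance between trap_slim and dock_gauge below 0.016 m and z of trap_slim in the frame of dock_gauge between 0.006 and 0.0135 m and angle between each of trap_slim, trap_fat, trap_step's own z axis and vertical below 0.06 rad and linear speed of each of trap_slim, trap_fat, trap_step below 0.02 m/s and angular speed of each of trap_slim, trap_fat, trap_step below 0.2 rad/s and horizontal distance between trap_fat and dock_lever below 0.016 m and z of trap_fat in the frame of dock_lever between 0.006 and 0.0135 m and horizontal distance between trap_step and dock_elbow below 0.016 m and z of trap_step in the frame of dock_elbow between 0.006 and 0.0135 m); the robot touches nothing.
It fails at once if a trap was tipped over or laid down (angle between any of trap_slim, trap_fat, trap_step's own z axis and vertical above 0.6 rad).
It fails at once if a trap was dropped: let go with its foot more than 45 mm above the bench ((height (world z) of trap_slim above 0.045 m and contact force between the fingers and trap_slim below 0.05 N) or (height (world z) of trap_fat above 0.045 m and contact force between the fingers and trap_fat below 0.05 N) or (height (world z) of trap_step above 0.045 m and contact force between the fingers and trap_step below 0.05 N)).
It fails at once if a bystander (wrench, mouse or phone) was moved by more than 20 mm (distance of any of wrench, mouse, phone from where it was at the start of the episode above 0.02 m).
It also fails if it takes over 96 s, if anything falls off the work surface, if the arm or the gripper's body presses on something with over 40 N, if the wrist force passes 120 N, or if a joint passes its speed limit or range.

## Working session

There is one attempt and no reset: what is moved stays moved. The work goes in short steps, Python scripts to look and compute and a tool call to move; the robot and the scene stay as the last step left them, time stands still between calls to the robot, and variables do not carry over. Pictures are saved under pics/ and viewed, at most 14 in all, crops included, and the job is handed in when it is done.

Besides the shell and the picture viewer there is one more tool, called as name(argument=value, ...) on one line, values as JSON. step_arm: Moves the arm, as the interface text tells. Its arguments: {"type":"object","properties":{"commands":{"type":"string"},"jaw":{"type":"number"}},"required":["commands"]}

```bash
mkdir -p pics; ls; python3 - <<'E'
from rig import env
import cv2,numpy as np
for c in ["top","scene"]:
    cv2.imwrite(f"pics/{c}0.png",env.get_image(c))
    for n in ["trap_slim","trap_fat","trap_step","dock_gauge","dock_lever","dock_elbow","tray","wrench","mouse","phone"]:
        print(c,n,[(np.round(d["point"],3).tolist(),round(d["score"],2)) for d in env.spot_in(n,c)[:3]])
    m=env.camera_model(c);R=cv2.Rodrigues(np.array(m["rvec"]))[0];print(-R.T@np.array(m["tvec"]),R[2],m["fx"])
s=env.read_state();print(s["clock"],s["ee_pos"],s["eef_rot"],env.pinch_z)
E
```

```text
pics
top trap_slim [([0.63, 0.278, 0.095], 0.97), ([0.488, 0.089, 0.005], 0.39)]
top trap_fat [([0.605, -0.094, 0.083], 0.86)]
top trap_step [([0.511, -0.265, 0.057], 0.97)]
top dock_gauge [([0.545, -0.263, 0.016], 0.74)]
top dock_lever [([0.652, 0.299, 0.01], 0.77)]
top dock_elbow [([0.621, -0.086, 0.012], 0.79)]
top tray [([0.489, 0.092, 0.007], 0.63), ([0.754, 0.088, 0.026], 0.4)]
top wrench [([0.448, -0.092, 0.011], 0.97)]
top mouse [([0.759, 0.089, 0.026], 0.76)]
top phone [([0.722, -0.274, 0.011], 0.93)]
[ 4.04535189e-01 -6.31069310e-04  1.09114202e+00] [ 0.18920928 -0.00445506 -0.98192668] 498.0178163767054
scene trap_slim [([0.647, 0.273, 0.074], 0.67)]
scene trap_fat [([0.618, -0.103, 0.084], 0.92)]
scene trap_step [([0.53, -0.266, 0.056], 0.68), ([0.493, 0.089, 0.008], 0.64), ([0.645, 0.276, 0.078], 0.28)]
scene dock_gauge []
scene dock_lever [([0.668, 0.29, 0.011], 0.58)]
scene dock_elbow [([0.644, -0.097, 0.013], 0.97)]
scene tray [([0.493, 0.089, 0.008], 0.94)]
scene wrench [([0.454, -0.091, 0.008], 0.96)]
scene mouse []
scene phone [([0.72, -0.269, 0.009], 0.61), ([0.53, -0.27, 0.059], 0.29)]
[ 0.84899422 -0.31588593  0.67537677] [-0.31653701  0.4297669  -0.84563866] 385.16792631373215
1.1 [ 0.3000875  -0.60460267  0.20549506] [1.32469345e-06 9.73592984e-01 2.28290825e-01 1.80571200e-05] 0.0188
```

View pics/top0.png

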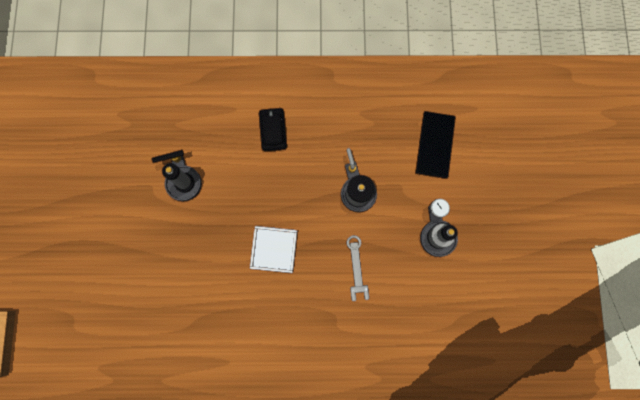

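View pics/scene0.png

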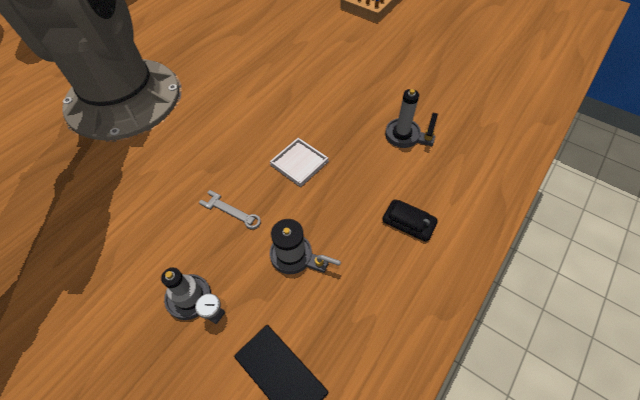

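The slim trap stands on the lever dock (top view about 183,182), the fat trap on the elbow dock (359,192) and the stepped trap on the gauge dock (438,238). The tray is empty at (274,250). The wrench is near the bench edge at (357,268), and the mouse (272,130) and phone (435,145) are on the far side. All dock attachments point roughly along +x. Next I refine the centres.

```bash
cat > h.py <<'E'
from rig import env
import cv2,numpy as np
from scipy.optimize import least_squares
CAM={c:env.camera_model(c) for c in("top","scene")}
def proj(c,P):
    m=CAM[c];K=np.array([[m["fx"],0,m["cx"]],[0,m["fy"],m["cy"]],[0,0,1.]])
    return cv2.projectPoints(np.array(P,float).reshape(-1,1,3),np.array(m["rvec"]),np.array(m["tvec"]),K,None)[0].reshape(-1,2)
def back(c,uv,z):
    m=CAM[c];R=cv2.Rodrigues(np.array(m["rvec"]))[0];C=-R.T@np.array(m["tvec"])
    d=R.T@np.array([(uv[0]-m["cx"])/m["fx"],(uv[1]-m["cy"])/m["fy"],1]);return C+d*(z-C[2])/d[2]
A=np.linspace(0,2*np.pi,60)
def ring(x,y,r,z):return np.c_[x+r*np.cos(A),y+r*np.sin(A),0*A+z]
def hull(c,x,y,rings):return cv2.convexHull(proj(c,np.vstack([ring(x,y,r,z) for r,z in rings])).astype(np.float32))
def contour(name,c,near,reach=.12):
    for d in env.outline_of(name,c):
        if d["score"]<.3:continue
        k=max(cv2.findContours(d["region"].astype(np.uint8),cv2.RETR_EXTERNAL,cv2.CHAIN_APPROX_NONE)[0],key=cv2.contourArea).reshape(-1,2)
        w=back(c,k.mean(0),.03)
        if np.hypot(*(w[:2]-near))<reach:return k
def fit(name,near,rings,cams=("top","scene"),loss="cauchy"):
    out={}
    for c in cams:
        k=contour(name,c,near)
        if k is None:continue
        f=lambda p:[cv2.pointPolygonTest(hull(c,*p,rings),(float(a),float(b)),True) for a,b in k]
        r=least_squares(f,near,loss=loss,f_scale=.7,diff_step=1e-3,x_scale=.01)
        out[c]=(np.round(r.x,4).tolist(),round(float(np.median(np.abs(r.fun))),2))
    return out
def gold(c,near,z,rad=14):
    """nipple blob centroid near the predicted pixel -> world at height z"""
    im=env.get_image(c);u,v=proj(c,[[*near,z]])[0];h=cv2.cvtColor(im,cv2.COLOR_BGR2HSV)
    m=((h[...,0]>15)&(h[...,0]<32)&(h[...,1]>100)&(h[...,2]>90)).astype(np.uint8)
    b=np.zeros_like(m);cv2.circle(b,(int(u),int(v)),rad,1,-1);ys,xs=np.nonzero(m&b)
    return (np.round(back(c,(xs.mean(),ys.mean()),z),4)[:2].tolist(),len(xs)) if len(xs) else None
DOCK=[(.04,0),(.04,.016)]
SLIM=[(.022,0),(.022,.01),(.016,.115)];FAT=[(.028,0),(.028,.075)];STEP=[(.025,0),(.025,.045),(.015,.095)]
E
python3 - <<'E'
from h import *
up=lambda R,s:[(r,z+s) for r,z in R]
for n,p in [("dock_lever",(.645,.285)),("dock_elbow",(.615,-.093)),("dock_gauge",(.52,-.268))]:print(n,fit(n,p,DOCK))
for n,p,R,t in [("trap_slim",(.645,.28),SLIM,.134),("trap_fat",(.615,-.095),FAT,.094),("trap_step",(.515,-.268),STEP,.114)]:
    print(n,fit(n,p,up(R,.01)),[gold(c,p,t) for c in CAM])
for c in CAM:
    k=contour("tray",c,(.49,.09));r=cv2.minAreaRect(np.array([back(c,q,.014)[:2] for q in k],np.float32));print("tray",r)
E
```

```text
dock_lever {'top': ([0.6401, 0.2927], 6.35), 'scene': ([0.6431, 0.2929], 6.2)}
dock_elbow {'top': ([0.614, -0.0987], 3.59), 'scene': ([0.614, -0.0971], 5.69)}
dock_gauge {'top': ([0.5151, -0.2708], 3.63), 'scene': ([0.5179, -0.2709], 4.58)}
trap_slim {'top': ([0.6378, 0.2877], 0.4), 'scene': ([0.6418, 0.2891], 1.78)} [([0.6452, 0.2838], 41), ([0.6412, 0.287], 18)]
trap_fat {'top': ([0.6106, -0.0965], 0.33), 'scene': ([0.6133, -0.0967], 0.77)} [([0.6108, -0.0964], 27), ([0.6129, -0.0983], 32)]
trap_step {'top': ([0.5155, -0.2701], 0.56), 'scene': ([0.5199, -0.2707], 0.89)} [([0.5155, -0.2693], 29), ([0.5183, -0.2716], 41)]
tray ((0.4915318191051483, 0.08814496546983719), (0.09581364691257477, 0.09460324048995972), 84.46055603027344)
tray ((0.49883559346199036, 0.08493579179048538), (0.09905063360929489, 0.09601899981498718), 84.095947265625)
```

step_arm(commands="0 0 0 0.115; 0 0 0 0.115; 0 0 0 0.115; 0 0 0 0.115; 0 0 0 0", jaw=1)

```text
clock: 2.52
ee_pos: [0.3002, -0.6045, 0.2054]
eef_rot: [-0.0, 1.0, -0.003, -0.0]
force: [-0.1, 0.2, 0.3]
finger_gap: 0.0938
grasp_force: 0.0
```

step_arm(commands="0.013 -0.034 0 0; 0.013 -0.034 0 0; 0.013 -0.034 0 0; 0.013 -0.034 0 0; 0.013 -0.034 0 0")

```text
clock: 2.93
ee_pos: [0.3653, -0.4329, 0.2056]
eef_rot: [0.0, 1.0, 0.003, 0.0]
force: [1.8, -1.3, -0.7]
finger_gap: 0.0936
grasp_force: 0.0
```

step_arm(commands="0.013 -0.034 0 0; 0.013 -0.034 0 0; 0.013 -0.034 0 0; 0.013 -0.034 0 0; 0.013 -0.034 0 0")

```text
clock: 3.35
ee_pos: [0.4302, -0.2629, 0.2058]
eef_rot: [0.0, 1.0, 0.003, 0.0]
force: [1.3, -0.4, -0.0]
finger_gap: 0.094
grasp_force: 0.0
```

step_arm(commands="0.013 -0.034 0 0; 0.013 -0.034 0 0; 0.013 -0.034 0 0; 0.013 -0.034 0 0; 0.013 -0.034 0 0")

```text
clock: 3.77
ee_pos: [0.4951, -0.0928, 0.2059]
eef_rot: [0.0, 1.0, 0.003, 0.0]
force: [0.4, -0.7, 0.1]
finger_gap: 0.0938
grasp_force: 0.0
```

step_arm(commands="0.013 -0.034 0 0; 0.013 -0.034 0 0; 0.013 -0.034 0 0; 0.013 -0.034 0 0; 0.013 -0.034 0 0")

```text
clock: 4.18
ee_pos: [0.56, 0.0774, 0.2058]
eef_rot: [0.0, 1.0, 0.003, 0.0]
force: [0.8, -0.7, 0.2]
finger_gap: 0.094
grasp_force: 0.0
```

step_arm(commands="0.013 -0.034 0 0; 0.013 -0.034 0 0; 0.013 -0.034 0 0; 0.013 -0.034 0 0; 0 0 0 0")

```text
clock: 4.6
ee_pos: [0.6118, 0.2194, 0.2052]
eef_rot: [-0.002, 1.0, 0.006, 0.0]
force: [-0.4, 0.8, -0.5]
finger_gap: 0.0942
grasp_force: 0.0
```

step_arm(commands="0.014 -0.035 0 0; 0.014 -0.034 0 0; 0 0 0 0")

```text
clock: 4.85
ee_pos: [0.6395, 0.2878, 0.205]
eef_rot: [-0.002, 1.0, 0.005, -0.0]
force: [-1.8, 0.0, -0.4]
finger_gap: 0.0941
grasp_force: 0.0
```

step_arm(commands="0 0 0.025 0; 0 0 0 0")

```text
clock: 5.02
ee_pos: [0.6379, 0.2804, 0.1767]
eef_rot: [0.001, 1.0, 0.003, -0.002]
force: [-0.4, -0.4, -0.6]
finger_gap: 0.094
grasp_force: 0.0
```

```bash
python3 - <<'E'
from h import *
s=env.read_state();print(s["ee_pos"],s["eef_rot"])
im=env.get_image("scene");cv2.imwrite("pics/s1.png",cv2.resize(im[40:200,340:540],None,fx=3,fy=3))
E
```

```text
[0.63790248 0.28041325 0.17671366] [ 9.21913690e-04  9.99993847e-01  2.70412112e-03 -2.03560653e-03]
```

View pics/s1.png

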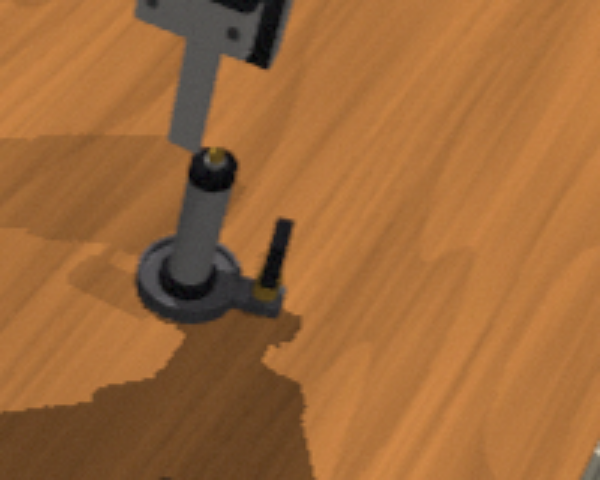

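The fingers hang clear above the slim trap (nipple at crop 215,157). The lever sits to the right and clear of the fingers.

step_arm(commands="0.002 -0.007 0.026 0; 0 0 0.027 0; 0 0 0.026 0; 0 0 0.026 0; 0 0 0 0")

```text
clock: 5.48
ee_pos: [0.6394, 0.2858, 0.0716]
eef_rot: [0.001, 1.0, 0.001, -0.003]
force: [-0.8, -0.4, -0.0]
finger_gap: 0.0939
grasp_force: 0.0
```

step_arm(commands="0 0 0 0; 0 0 0 0; 0 0 0 0; 0 0 0 0; 0 0 0 0", jaw=0)

```text
clock: 5.9
ee_pos: [0.6421, 0.2879, 0.077]
eef_rot: [-0.0, 1.0, 0.0, 0.001]
force: [0.4, 0.5, 0.5]
finger_gap: 0.0643
grasp_force: 0.0
```

step_arm(commands="0 0 0 0; 0 0 0 0; 0 0 0 0; 0 0 0 0; 0 0 0 0")

```text
clock: 6.32
ee_pos: [0.6414, 0.2875, 0.0755]
eef_rot: [0.0, 1.0, 0.0, -0.0]
force: [-0.2, -0.4, -3.1]
finger_gap: 0.0317
grasp_force: 30.0
```

step_arm(commands="0 0 -0.02 0; 0 0 -0.025 0; 0 0 -0.025 0; 0 0 0 0")

```text
clock: 6.65
ee_pos: [0.6434, 0.2889, 0.1504]
eef_rot: [-0.001, 1.0, 0.0, 0.003]
force: [0.7, 1.1, -1.3]
finger_gap: 0.0314
grasp_force: 30.0
```

step_arm(commands="-0.01 0.014 0 0; -0.021 0.028 0 0; -0.021 0.028 0 0; -0.021 0.028 0 0; -0.021 0.028 0 0")

```text
clock: 7.07
ee_pos: [0.546, 0.1603, 0.1447]
eef_rot: [0.0, 1.0, 0.0, -0.0]
force: [0.4, 0.1, -2.5]
finger_gap: 0.0314
grasp_force: 30.0
```

step_arm(commands="-0.021 0.028 0 0; -0.021 0.028 0 0; -0.01 0.018 0 0; 0 0 0 0; 0 0 0 0")

```text
clock: 7.48
ee_pos: [0.4953, 0.0865, 0.1455]
eef_rot: [0.0, 1.0, -0.001, 0.0]
force: [0.1, 0.1, -3.4]
finger_gap: 0.0318
grasp_force: 30.0
```

```bash
python3 - <<'E'
from h import *
s=env.read_state();print(s["ee_pos"],s["grasp_force"])
im=env.get_image("scene");cv2.imwrite("pics/s2.png",cv2.resize(im[40:240,220:440],None,fx=2.5,fy=2.5))
E
```

```text
[0.4952558  0.08650812 0.14548688] 29.997312426567078
```

View pics/s2.png

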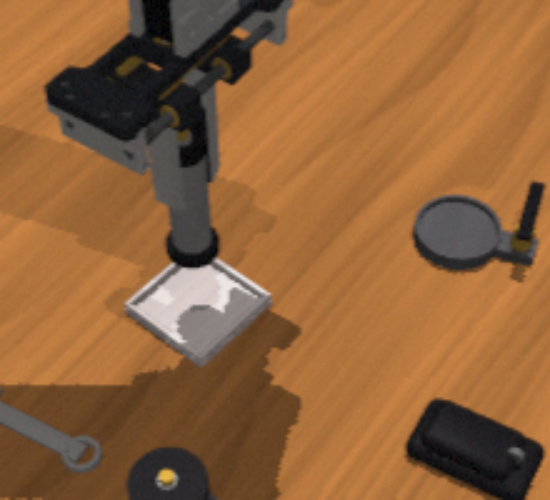

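The slim trap hangs upright over the tray (foot at crop 192,245, tray centre 198,308). The lever dock is now empty (457,232).

step_arm(commands="0 0 0.025 0; 0 0 0.025 0; 0 0 0.015 0; 0 0 0.008 0; 0 0 0 0")

```text
clock: 7.95
ee_pos: [0.4953, 0.0885, 0.071]
eef_rot: [-0.0, 1.0, 0.001, -0.001]
force: [-0.0, 0.3, -3.2]
finger_gap: 0.0317
grasp_force: 30.0
```

step_arm(commands="0 0 0.002 0; 0 0 0 0; 0 0 0 0")

```text
clock: 8.2
ee_pos: [0.4961, 0.0879, 0.0711]
eef_rot: [-0.0, 1.0, 0.001, 0.0]
force: [-0.2, -0.1, -2.7]
finger_gap: 0.0316
grasp_force: 30.0
```

```bash
python3 - <<'E'
from h import *
s=env.read_state();print(s["ee_pos"],s["force"])
print(fit("dock_lever",(.642,.29),DOCK),fit("trap_fat",(.612,-.097),[(r,z+.01) for r,z in FAT]))
E
```

```text
[0.49608166 0.08794645 0.0711005 ] [-0.21127364 -0.1149473  -2.70666974]
{'top': ([0.6405, 0.2936], 5.6), 'scene': ([0.6434, 0.2907], 1.1)} {'top': ([0.6113, -0.0964], 0.33), 'scene': ([0.6138, -0.0976], 0.55)}
```

step_arm(commands="0 0 0.001 0; 0 0 0 0; 0 0 0 0")

```text
clock: 8.65
ee_pos: [0.4958, 0.0875, 0.0697]
eef_rot: [-0.0, 1.0, 0.0, 0.0]
force: [0.8, -0.1, 0.2]
finger_gap: 0.0318
grasp_force: 30.0
```

step_arm(commands="0 0 0 0; 0 0 0 0; 0 0 0 0; 0 0 0 0; 0 0 0 0", jaw=1)

```text
clock: 9.07
ee_pos: [0.4956, 0.0876, 0.0695]
eef_rot: [-0.0, 1.0, 0.0, -0.0]
force: [0.5, -0.0, 1.1]
finger_gap: 0.0614
grasp_force: 0.0
```

step_arm(commands="0 0 0 0; 0 0 0 0; 0 0 0 0; 0 0 0 0; 0 0 0 0")

```text
clock: 9.48
ee_pos: [0.4956, 0.0876, 0.0695]
eef_rot: [-0.0, 1.0, 0.0, -0.0]
force: [0.3, 0.7, -0.5]
finger_gap: 0.0929
grasp_force: 0.0
```

step_arm(commands="0 0 -0.025 0; 0 0 -0.033 0; 0 0 -0.033 0; 0 0 0 0; 0 0 0 0")

```text
clock: 9.9
ee_pos: [0.4966, 0.0877, 0.1622]
eef_rot: [-0.0, 1.0, 0.0, 0.002]
force: [-0.5, -0.7, -1.2]
finger_gap: 0.094
grasp_force: 0.0
```

step_arm(commands="0.0195 0.031 0 0; 0.0195 0.031 0 0; 0.0195 0.031 0 0; 0.0195 0.031 0 0; 0.0195 0.031 0 0")

```text
clock: 10.32
ee_pos: [0.5932, -0.069, 0.1592]
eef_rot: [0.0, 1.0, 0.0, -0.001]
force: [-0.1, 0.1, -0.3]
finger_gap: 0.0939
grasp_force: 0.0
```

step_arm(commands="0.0195 0.03 0 0; 0 0 0 0; 0 0 0 0; 0 0 0 0")

```text
clock: 10.65
ee_pos: [0.6119, -0.0969, 0.1591]
eef_rot: [-0.0, 1.0, 0.0, -0.001]
force: [0.4, 0.3, 0.2]
finger_gap: 0.0941
grasp_force: 0.0
```

step_arm(commands="0 0 0.03 0; 0 0 0.03 0; 0 0 0.03 0; 0 0 0.023 0; 0 0 0 0")

```text
clock: 11.07
ee_pos: [0.6092, -0.0954, 0.0429]
eef_rot: [-0.001, 1.0, 0.001, -0.003]
force: [-1.3, 0.4, -0.1]
finger_gap: 0.0939
grasp_force: 0.0
```

step_arm(commands="0 0 0 0; 0 0 0 0; 0 0 0 0; 0 0 0 0; 0 0 0 0", jaw=0)

```text
clock: 11.48
ee_pos: [0.6134, -0.0974, 0.0488]
eef_rot: [0.0, 1.0, 0.0, 0.001]
force: [0.4, -0.1, 0.1]
finger_gap: 0.0643
grasp_force: 0.0
```

step_arm(commands="0 0 0 0; 0 0 0 0; 0 0 0 0")

```text
clock: 11.73
ee_pos: [0.6131, -0.0975, 0.0482]
eef_rot: [0.0, 1.0, 0.0, 0.0]
force: [-1.6, -0.3, 7.6]
finger_gap: 0.0556
grasp_force: 30.0
```

step_arm(commands="0 0 -0.02 0; 0 0 -0.025 0; 0 0 -0.025 0; 0 0 0 0; 0 0 0 0")

```text
clock: 12.15
ee_pos: [0.6134, -0.0975, 0.1187]
eef_rot: [0.0, 1.0, 0.0, 0.001]
force: [-0.4, 0.1, -2.9]
finger_gap: 0.0555
grasp_force: 30.0
```

step_arm(commands="0.0015 -0.02 0 0; 0.0025 -0.033 0 0; 0.0025 -0.033 0 0; 0.0025 -0.033 0 0; 0.0025 -0.033 0 0")

```text
clock: 12.57
ee_pos: [0.6232, 0.056, 0.1161]
eef_rot: [0.0, 1.0, 0.0, -0.001]
force: [2.2, 0.0, -2.9]
finger_gap: 0.0553
grasp_force: 30.0
```

step_arm(commands="0.0025 -0.033 0 0; 0.0025 -0.033 0 0; 0.0025 -0.033 0 0; 0.0025 -0.033 0 0; 0.0025 -0.033 0 0")

```text
clock: 12.98
ee_pos: [0.6356, 0.221, 0.1159]
eef_rot: [0.0, 1.0, 0.0, -0.001]
force: [0.5, -0.5, -1.8]
finger_gap: 0.0558
grasp_force: 30.0
```

step_arm(commands="0.0025 -0.033 0 0; 0.0025 -0.033 0 0; 0 0 0 0; 0 0 0 0; 0 0 0 0")

```text
clock: 13.4
ee_pos: [0.6408, 0.285, 0.1159]
eef_rot: [0.001, 1.0, 0.0, -0.001]
force: [0.6, -0.7, -3.0]
finger_gap: 0.0562
grasp_force: 30.0
```

```bash
python3 - <<'E'
from h import *
s=env.read_state();print(s["ee_pos"],s["grasp_force"],s["force"])
im=env.get_image("scene");cv2.imwrite("pics/s3.png",im)
print(fit("dock_elbow",(.614,-.098),DOCK))
E
```

```text
[0.64076775 0.28504802 0.115889  ] 29.998318254947662 [ 0.5698576  -0.71638195 -2.97044879]
{'top': ([0.6146, -0.0989], 3.3), 'scene': ([0.6166, -0.0988], 0.97)}
```

View pics/s3.png

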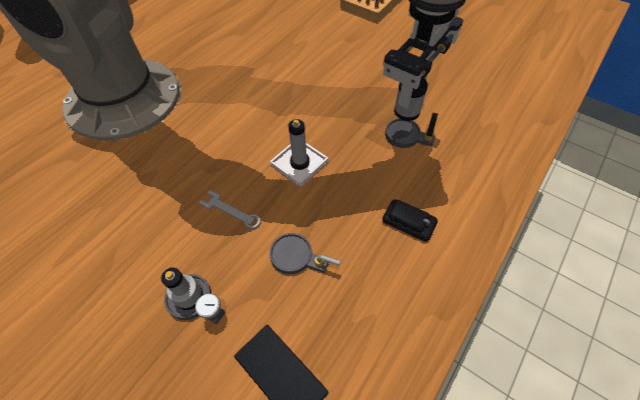

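The fat trap is held over the lever dock (408,105). The slim trap stands in the tray (298,145), the elbow dock is empty (292,254) and the bystanders have not moved.

step_arm(commands="0.001 -0.007 0.015 0; 0 0 0.02 0; 0 0 0.018 0; 0 0 0.012 0; 0 0 0 0")

```text
clock: 13.97
ee_pos: [0.6412, 0.2918, 0.0492]
eef_rot: [0.001, 1.0, 0.0, -0.002]
force: [-0.4, 0.5, -2.2]
finger_gap: 0.0559
grasp_force: 30.0
```

step_arm(commands="0 0 0.002 0; 0 0 0 0; 0 0 0 0; 0 0 0 0")

```text
clock: 14.3
ee_pos: [0.6429, 0.2929, 0.0515]
eef_rot: [-0.0, 1.0, 0.0, 0.001]
force: [0.6, -0.1, -1.6]
finger_gap: 0.0556
grasp_force: 30.0
```

step_arm(commands="0 0 0.002 0; 0 0 0 0; 0 0 0 0")

```text
clock: 14.55
ee_pos: [0.6424, 0.2927, 0.0486]
eef_rot: [-0.0, 1.0, 0.0, 0.0]
force: [-0.4, -0.7, -2.3]
finger_gap: 0.0556
grasp_force: 30.0
```

step_arm(commands="0 0 0.001 0; 0 0 0 0; 0 0 0 0")

```text
clock: 14.8
ee_pos: [0.6427, 0.2928, 0.0478]
eef_rot: [-0.0, 1.0, 0.0, 0.0]
force: [0.6, -0.7, 2.0]
finger_gap: 0.0554
grasp_force: 30.0
```

step_arm(commands="0 0 0 0; 0 0 0 0; 0 0 0 0; 0 0 0 0; 0 0 0 0", jaw=1)

```text
clock: 15.22
ee_pos: [0.6425, 0.2927, 0.0475]
eef_rot: [-0.0, 1.0, 0.0, -0.0]
force: [0.8, 0.4, -0.1]
finger_gap: 0.0856
grasp_force: 0.0
```

step_arm(commands="0 0 0 0; 0 0 0 0; 0 0 0 0; 0 0 -0.02 0; 0 0 -0.03 0")

```text
clock: 15.63
ee_pos: [0.6407, 0.2918, 0.0951]
eef_rot: [0.001, 1.0, 0.0, -0.002]
force: [-0.4, 0.3, -0.0]
finger_gap: 0.0941
grasp_force: 0.0
```

step_arm(commands="0 0 -0.03 0; 0 0 -0.03 0; 0 0 0 0; 0 0 0 0; 0 0 0 0")

```text
clock: 16.05
ee_pos: [0.6422, 0.2925, 0.157]
eef_rot: [0.0, 1.0, 0.0, -0.0]
force: [-0.6, 0.7, 0.1]
finger_gap: 0.0937
grasp_force: 0.0
```

step_arm(commands="-0.0075 0.033 0 0; -0.0075 0.033 0 0; -0.0075 0.033 0 0; -0.0075 0.033 0 0; -0.0075 0.033 0 0")

```text
clock: 16.47
ee_pos: [0.6037, 0.1259, 0.1559]
eef_rot: [0.0, 1.0, 0.0, -0.001]
force: [0.4, -0.2, 0.8]
finger_gap: 0.0938
grasp_force: 0.0
```

step_arm(commands="-0.0075 0.033 0 0; -0.0075 0.033 0 0; -0.0075 0.033 0 0; -0.0075 0.033 0 0; -0.0075 0.033 0 0")

```text
clock: 16.88
ee_pos: [0.5663, -0.039, 0.1562]
eef_rot: [-0.0, 1.0, 0.0, -0.001]
force: [0.2, -0.2, -0.0]
finger_gap: 0.0937
grasp_force: 0.0
```

step_arm(commands="-0.0075 0.033 0 0; -0.0075 0.033 0 0; -0.0075 0.033 0 0; -0.0075 0.033 0 0; -0.0075 0.033 0 0")

```text
clock: 17.3
ee_pos: [0.5289, -0.2038, 0.1562]
eef_rot: [-0.0, 1.0, 0.0, -0.001]
force: [0.5, 0.4, 0.4]
finger_gap: 0.094
grasp_force: 0.0
```

step_arm(commands="-0.0075 0.033 0 0; -0.005 0.033 0 0; 0 0 0 0; 0 0 0 0; 0 0 0 0")

```text
clock: 17.72
ee_pos: [0.5174, -0.2677, 0.1564]
eef_rot: [-0.001, 1.0, 0.0, -0.001]
force: [-0.3, -0.4, 0.7]
finger_gap: 0.0937
grasp_force: 0.0
```

```bash
python3 - <<'E'
from h import *
s=env.read_state();print(s["ee_pos"],s["force"])
up=lambda R,s:[(r,z+s) for r,z in R]
print(fit("trap_fat",(.642,.293),up(FAT,.01)),fit("dock_lever",(.642,.293),DOCK),fit("trap_step",(.5175,-.27),up(STEP,.01)))
print(fit("trap_slim",(.495,.087),up(SLIM,.005)))
E
```

```text
[ 0.51740299 -0.26773941  0.15635329] [-0.31547398 -0.40330754  0.72124503]
{'scene': ([0.6191, 0.3533], 0.97)} {'top': ([0.6405, 0.2936], 5.6), 'scene': ([0.6431, 0.2914], 1.25)} {'top': ([0.5146, -0.2688], 0.76), 'scene': ([0.5193, -0.2706], 0.57)}
{'scene': ([0.4951, 0.0875], 1.09)}
```

step_arm(commands="0 0.002 0.028 0; 0 0 0.03 0; 0 0 0.025 0; 0 0 0.012 0; 0 0 0 0")

```text
clock: 18.53
ee_pos: [0.5165, -0.2696, 0.0601]
eef_rot: [-0.001, 1.0, 0.001, -0.002]
force: [-0.8, 0.6, 0.3]
finger_gap: 0.0941
grasp_force: 0.0
```

step_arm(commands="0 0 0 0; 0 0 0 0; 0 0 0 0; 0 0 0 0; 0 0 0 0", jaw=0)

```text
clock: 18.95
ee_pos: [0.5183, -0.2706, 0.0634]
eef_rot: [0.0, 1.0, 0.0, 0.001]
force: [-0.4, 0.4, -0.4]
finger_gap: 0.0641
grasp_force: 0.0
```

step_arm(commands="0 0 0 0; 0 0 0 0; 0 0 0 0; 0 0 0 0; 0 0 0 0")

```text
clock: 19.37
ee_pos: [0.5179, -0.2704, 0.0625]
eef_rot: [-0.0, 1.0, 0.0, -0.0]
force: [0.5, 0.4, 0.5]
finger_gap: 0.0311
grasp_force: 0.0
```

```bash
python3 - <<'E'
from h import *
a=env.get_image("scene");b=env.get_image("top")
cv2.imwrite("pics/s4.png",np.hstack([cv2.resize(a[60:180,350:470],(390,390)),cv2.resize(b[130:250,120:240],(390,390))]))
E
```

```text
(no output)
```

View pics/s4.png

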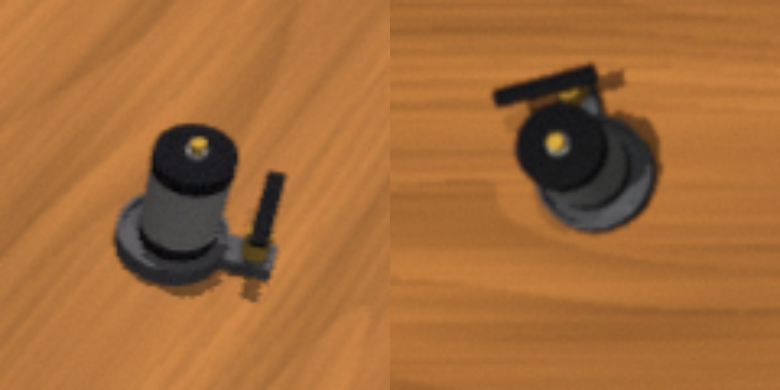

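The fat trap stands upright in the lever dock, inside the rim (scene crop 190,190).

step_arm(commands="0 0 0 0; 0 0 0 0; 0 0 0 0")

```text
clock: 19.72
ee_pos: [0.5178, -0.2704, 0.0624]
eef_rot: [-0.0, 1.0, 0.0, -0.0]
force: [-0.2, -0.3, -0.2]
finger_gap: 0.0297
grasp_force: 30.0
```

step_arm(commands="0 0 -0.02 0; 0 0 -0.025 0; 0 0 -0.025 0; 0 0 0 0; 0 0 0 0")

```text
clock: 20.13
ee_pos: [0.5184, -0.2706, 0.1333]
eef_rot: [0.0, 1.0, 0.0, 0.001]
force: [-0.2, 0.2, -4.2]
finger_gap: 0.0295
grasp_force: 30.0
```

```bash
python3 - <<'E'
from h import *
s=env.read_state();print(s["ee_pos"],s["force"],s["grasp_force"],s["finger_gap"])
print("fat",[gold(c,(.6425,.2925),.094) for c in CAM],"slim",[gold(c,(.495,.0875),.129) for c in CAM])
print(fit("dock_gauge",(.517,-.271),DOCK))
E
```

```text
[ 0.51835812 -0.2705943   0.13332653] [-0.23917364  0.16054931 -4.16950034] 29.993148744106293 0.029538647592457314
fat [([0.6469, 0.2931], 35), ([0.643, 0.2932], 21)] slim [([0.4929, 0.0889], 26), ([0.4959, 0.0864], 28)]
{'top': ([0.5146, -0.2713], 0.66)}
```

step_arm(commands="0.012 -0.022 0 0; 0.017 -0.03 0 0; 0.017 -0.03 0 0; 0.017 -0.03 0 0; 0.017 -0.03 0 0")

```text
clock: 20.85
ee_pos: [0.5981, -0.1269, 0.1319]
eef_rot: [-0.0, 1.0, 0.0, -0.0]
force: [0.4, -0.8, -2.6]
finger_gap: 0.0297
grasp_force: 30.0
```

step_arm(commands="0.017 -0.03 0 0; 0 0 0 0; 0 0 0 0; 0 0 0 0; 0 0 0 0")

```text
clock: 21.27
ee_pos: [0.6141, -0.0996, 0.1321]
eef_rot: [0.0, 1.0, -0.0, -0.0]
force: [-1.0, -1.8, -4.5]
finger_gap: 0.0295
grasp_force: 30.0
```

step_arm(commands="0 0 0.02 0; 0 0 0.02 0; 0 0 0.015 0; 0 0 0 0; 0 0 0 0")

```text
clock: 21.68
ee_pos: [0.614, -0.0994, 0.0772]
eef_rot: [0.0, 1.0, -0.0, -0.001]
force: [0.2, 0.2, -2.2]
finger_gap: 0.0294
grasp_force: 30.0
```

```bash
python3 - <<'E'
from h import *
s=env.read_state();print(s["ee_pos"],s["force"],s["grasp_force"])
a=env.get_image("scene");b=env.get_image("top")
cv2.imwrite("pics/s5.png",np.hstack([cv2.resize(a[180:300,240:360],(390,390)),cv2.resize(b[120:240,300:420],(390,390))]))
E
```

```text
[ 0.61404941 -0.09935867  0.07720864] [ 0.17167193  0.23968573 -2.24762666] 29.993258714675903
```

View pics/s5.png

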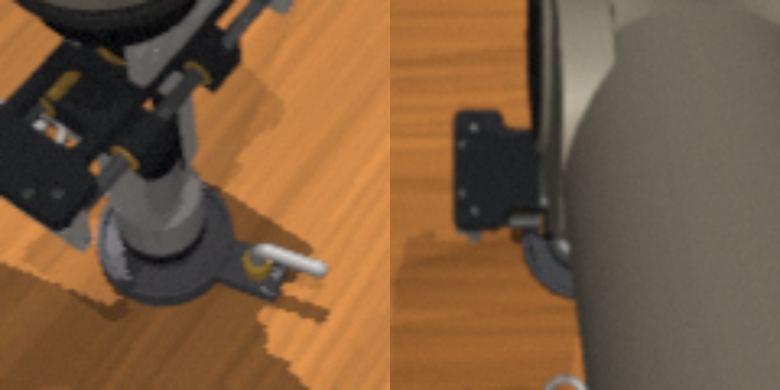

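The stepped trap hovers over the elbow dock, centred inside the rim (scene crop 165,235).

step_arm(commands="0.001 0 0.008 0; 0 0 0.005 0; 0 0 0 0; 0 0 0 0; 0 0 0 0")

```text
clock: 22.2
ee_pos: [0.6158, -0.0983, 0.0646]
eef_rot: [-0.0, 1.0, 0.0, 0.0]
force: [1.1, -0.6, -2.7]
finger_gap: 0.0294
grasp_force: 30.0
```

step_arm(commands="0 0 0.002 0; 0 0 0 0; 0 0 0 0")

```text
clock: 22.45
ee_pos: [0.6158, -0.0983, 0.0625]
eef_rot: [-0.0, 1.0, 0.0, 0.0]
force: [-0.5, -0.9, -3.3]
finger_gap: 0.0295
grasp_force: 30.0
```

step_arm(commands="0 0 0.001 0; 0 0 0 0; 0 0 0 0")

```text
clock: 22.7
ee_pos: [0.616, -0.0984, 0.0624]
eef_rot: [0.0, 1.0, 0.0, 0.0]
force: [-3.7, -0.1, 10.5]
finger_gap: 0.0297
grasp_force: 30.0
```

step_arm(commands="0 0 0 0; 0 0 0 0; 0 0 0 0; 0 0 0 0; 0 0 0 0", jaw=1)

```text
clock: 23.12
ee_pos: [0.6158, -0.0983, 0.0615]
eef_rot: [-0.0, 1.0, 0.0, -0.0]
force: [0.1, 1.0, -0.7]
finger_gap: 0.0596
grasp_force: 0.0
```

step_arm(commands="0 0 0 0; 0 0 0 0; 0 0 0 0; 0 0 0 0; 0 0 0 0")

```text
clock: 23.53
ee_pos: [0.6157, -0.0983, 0.0615]
eef_rot: [-0.0, 1.0, 0.0, -0.0]
force: [-0.4, 0.0, -0.6]
finger_gap: 0.0922
grasp_force: 0.0
```

step_arm(commands="0 0 -0.02 0; 0 0 -0.03 0; 0 0 -0.03 0; 0 0 -0.03 0; 0 0 0 0")

```text
clock: 23.95
ee_pos: [0.6185, -0.0986, 0.1775]
eef_rot: [0.0, 1.0, 0.0, 0.004]
force: [0.1, -0.1, 0.4]
finger_gap: 0.0943
grasp_force: 0.0
```

step_arm(commands="-0.02 -0.031 0 0; -0.02 -0.031 0 0; -0.02 -0.031 0 0; -0.02 -0.031 0 0; -0.02 -0.031 0 0")

```text
clock: 24.37
ee_pos: [0.5145, 0.0577, 0.1715]
eef_rot: [0.0, 1.0, 0.0, 0.0]
force: [0.5, 0.7, -0.2]
finger_gap: 0.094
grasp_force: 0.0
```

step_arm(commands="-0.02 -0.031 0 0; 0 0 0 0; 0 0 0 0; 0 0 0 0; 0 0 0 0")

```text
clock: 24.78
ee_pos: [0.4961, 0.0867, 0.1715]
eef_rot: [0.0, 1.0, -0.0, 0.0]
force: [0.3, 0.0, -0.2]
finger_gap: 0.0939
grasp_force: 0.0
```

```bash
python3 - <<'E'
from h import *
s=env.read_state();print(s["ee_pos"],s["force"])
print("step",[gold(c,(.615,-.0985),.114) for c in CAM],fit("trap_step",(.615,-.0985),[(r,z+.01) for r,z in STEP]))
print(fit("dock_gauge",(.516,-.271),DOCK))
E
```

```text
[0.49611117 0.08665679 0.17147362] [ 0.339012    0.00827953 -0.22407618]
step [([0.6139, -0.097], 25), ([0.6162, -0.0984], 40)] {'top': ([0.6137, -0.0974], 0.33), 'scene': ([0.6167, -0.0982], 0.69)}
{'top': ([0.5146, -0.2713], 1.07), 'scene': ([0.5196, -0.2702], 1.43)}
```

step_arm(commands="0 0 0.03 0; 0 0 0.03 0; 0 0 0.028 0; 0 0 0.014 0; 0 0 0 0")

```text
clock: 25.5
ee_pos: [0.4937, 0.087, 0.0666]
eef_rot: [0.0, 1.0, 0.0, -0.002]
force: [-1.1, -0.7, 0.2]
finger_gap: 0.0938
grasp_force: 0.0
```

step_arm(commands="0 0 0 0; 0 0 0 0; 0 0 0 0; 0 0 0 0; 0 0 0 0", jaw=0)

```text
clock: 25.92
ee_pos: [0.4961, 0.0876, 0.0704]
eef_rot: [-0.0, 1.0, 0.0, 0.001]
force: [0.2, -0.3, 0.1]
finger_gap: 0.0641
grasp_force: 0.0
```

step_arm(commands="0 0 0 0; 0 0 0 0; 0 0 0 0; 0 0 0 0; 0 0 0 0")

```text
clock: 26.33
ee_pos: [0.4956, 0.0876, 0.0695]
eef_rot: [-0.0, 1.0, 0.0, -0.0]
force: [-0.9, -1.2, 1.3]
finger_gap: 0.0316
grasp_force: 30.0
```

step_arm(commands="0 0 0 0; 0 0 0 0; 0 0 0 0")

```text
clock: 26.58
ee_pos: [0.4956, 0.0875, 0.0695]
eef_rot: [0.0, 1.0, 0.0, -0.0]
force: [-0.8, -0.3, 1.6]
finger_gap: 0.0316
grasp_force: 30.0
```

step_arm(commands="0 0 -0.02 0; 0 0 -0.03 0; 0 0 -0.035 0; 0 0 0 0; 0 0 0 0")

```text
clock: 27.0
ee_pos: [0.4965, 0.0878, 0.1558]
eef_rot: [-0.0, 1.0, 0.0, 0.002]
force: [0.2, 0.3, -3.1]
finger_gap: 0.0315
grasp_force: 30.0
```

step_arm(commands="0.001 0.02 0 0; 0.002 0.033 0 0; 0.002 0.033 0 0; 0.002 0.033 0 0; 0.002 0.033 0 0")

```text
clock: 27.42
ee_pos: [0.5036, -0.0659, 0.1529]
eef_rot: [-0.0, 1.0, 0.001, -0.001]
force: [0.8, -0.2, -1.7]
finger_gap: 0.0319
grasp_force: 30.0
```

step_arm(commands="0.002 0.033 0 0; 0.002 0.033 0 0; 0.002 0.033 0 0; 0.002 0.033 0 0; 0.002 0.033 0 0")

```text
clock: 27.83
ee_pos: [0.5138, -0.2308, 0.1527]
eef_rot: [-0.0, 1.0, 0.0, -0.001]
force: [0.6, -0.5, -2.8]
finger_gap: 0.0311
grasp_force: 30.0
```

step_arm(commands="0.002 0.033 0 0; 0 0.009 0 0; 0 0 0 0; 0 0 0 0; 0 0 0 0")

```text
clock: 28.25
ee_pos: [0.5165, -0.27, 0.1534]
eef_rot: [-0.001, 1.0, 0.001, -0.001]
force: [0.6, -0.4, -2.4]
finger_gap: 0.0314
grasp_force: 30.0
```

step_arm(commands="0 0 0.025 0; 0 0 0.025 0; 0 0 0.013 0; 0 0 0 0; 0 0 0 0")

```text
clock: 28.67
ee_pos: [0.5168, -0.27, 0.0912]
eef_rot: [-0.0, 1.0, 0.001, -0.001]
force: [0.2, 0.1, -1.7]
finger_gap: 0.0317
grasp_force: 30.0
```

```bash
python3 - <<'E'
from h import *
s=env.read_state();print(s["ee_pos"],s["force"],s["grasp_force"])
a=env.get_image("scene")
cv2.imwrite("pics/s6.png",cv2.resize(a[200:360,100:340],None,fx=2.5,fy=2.5))
E
```

```text
[ 0.51677846 -0.27004288  0.09115382] [ 0.17785024  0.14281877 -1.74470016] 29.99957710504532
```

View pics/s6.png

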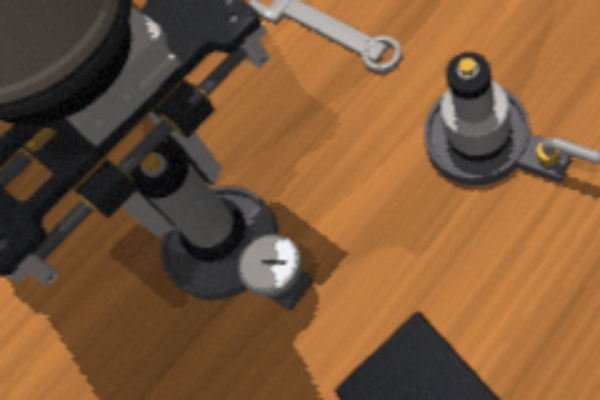

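The slim trap hovers inside the gauge dock's rim (crop 215,235). The stepped trap stands upright in the elbow dock (477,120).

step_arm(commands="0 0 0.008 0; 0 0 0.006 0; 0 0 0 0; 0 0 0 0; 0 0 0 0")

```text
clock: 29.13
ee_pos: [0.5169, -0.2715, 0.0777]
eef_rot: [0.0, 1.0, 0.0, 0.0]
force: [0.5, -0.4, -2.6]
finger_gap: 0.0319
grasp_force: 30.0
```

step_arm(commands="0 0 0.002 0; 0 0 0 0; 0 0 0 0")

```text
clock: 29.38
ee_pos: [0.5169, -0.2714, 0.0755]
eef_rot: [-0.0, 1.0, 0.0, 0.0]
force: [-0.6, -0.7, -2.7]
finger_gap: 0.0317
grasp_force: 30.0
```

step_arm(commands="0 0 0.0015 0; 0 0 0 0; 0 0 0 0")

```text
clock: 29.63
ee_pos: [0.5171, -0.2715, 0.0745]
eef_rot: [0.0, 1.0, 0.0, 0.0]
force: [-1.4, 1.1, 6.0]
finger_gap: 0.0316
grasp_force: 30.0
```

step_arm(commands="0 0 0 0; 0 0 0 0; 0 0 0 0; 0 0 0 0; 0 0 0 0", jaw=1)

```text
clock: 30.05
ee_pos: [0.5169, -0.2714, 0.0739]
eef_rot: [-0.0, 1.0, 0.0, -0.0]
force: [0.4, -0.3, -0.7]
finger_gap: 0.0615
grasp_force: 0.0
```

step_arm(commands="0 0 0 0; 0 0 0 0; 0 0 0 0; 0 0 0 0; 0 0 0 0")

```text
clock: 30.47
ee_pos: [0.5169, -0.2714, 0.074]
eef_rot: [-0.0, 1.0, 0.0, 0.0]
force: [-0.1, -1.0, 0.2]
finger_gap: 0.0928
grasp_force: 0.0
```

step_arm(commands="0 0 -0.02 0; 0 0 -0.03 0; 0 0 -0.03 0; 0 0 -0.03 0; 0 0 0 0")

```text
clock: 30.88
ee_pos: [0.5193, -0.2725, 0.1897]
eef_rot: [0.001, 1.0, 0.0, 0.003]
force: [0.1, -0.1, 0.6]
finger_gap: 0.0938
grasp_force: 0.0
```

step_arm(commands="-0.01 0.035 0 0; -0.01 0.035 0 0; -0.01 0.035 0 0; -0.01 0.035 0 0; 0 0 0 0")

```text
clock: 31.3
ee_pos: [0.4731, -0.4187, 0.1838]
eef_rot: [0.001, 1.0, -0.003, -0.001]
force: [-0.9, -0.4, -0.3]
finger_gap: 0.0939
grasp_force: 0.0
```

```bash
python3 - <<'E'
from h import *
s=env.read_state();print(s["ee_pos"],s["force"],s["finger_gap"])
for n,p,t in [("slim",(.517,-.271),.134),("fat",(.642,.293),.094),("step",(.615,-.0985),.114)]:print(n,[gold(c,p,t) for c in CAM])
cv2.imwrite("pics/s7.png",env.get_image("scene"))
E
```

```text
[ 0.47308286 -0.41872542  0.18376716] [-0.89946436 -0.3564218  -0.28635372] 0.09392978083662036
slim [([0.5145, -0.2707], 30), ([0.5171, -0.2726], 43)]
fat [([0.6473, 0.2931], 34), ([0.6429, 0.2936], 20)]
step [([0.6144, -0.0969], 25), ([0.6162, -0.0991], 37)]
```

View pics/s7.png

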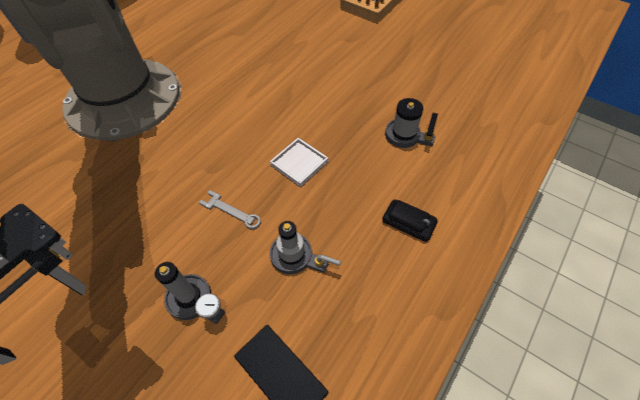

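All three traps stand upright in their docks: slim (172,290), stepped (290,245) and fat (408,118). The tray is empty, the bystanders have not moved and the arm is clear.

```bash
python3 -c "
from rig import env
print(env.hand_in())"
```

```text
the job is handed in; nothing more can be done
None
```

I handed the job in at about 31 s: the slim trap is on the gauge dock, the fat trap on the lever dock and the stepped trap on the elbow dock. All three are upright and released by my camera checks, and the wrench, mouse and phone look unmoved; the hand-in call returned no verdict.

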